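Load the orbital shaker

TASK

Load the orbital shaker: put each of the three capped flasks upright in the clamp made for its size, and the vial rack in the rectangular rack cradle, each fully down on the floor of its holder and let go. Set the things down rather than dropping them, knock nothing over, and leave the brown bottle and the pipette-tip box where they stand.

Things in the scene. Friction and masses are not known exactly. Their poses are not given: they have to be found in the camera images.
- flask_small: Small conical (Erlenmeyer) shake flask, translucent, with a blue screw cap; one rigid body, about 0.06 kg. 95 mm tall in all; flat round bottom 51 mm in diameter, body tapers from 16 mm above the bottom to a 22 mm neck at 55 mm; cap is a cylinder 31 mm in diameter over the top 22 mm (good to grip). Origin: centre of the bottom; z up. Its yaw is of no matter. Stands on the bench at the start.
- flask_medium: Medium conical shake flask of the same make, about 0.10 kg. 122 mm tall; bottom 67 mm in diameter, tapers to a 28 mm neck at 75 mm; blue cap 36 mm in diameter over the top 22 mm. Origin: centre of the bottom; z up.
- flask_large: Large conical shake flask of the same make, about 0.16 kg. 150 mm tall; bottom 85 mm in diameter, tapers to a 36 mm neck at 98 mm; blue cap 44 mm in diameter over the top 22 mm. Origin: centre of the bottom; z up.
- vial_rack: Black rectangular vial rack with two rows of white-capped vials that are fixed in it; one rigid body, about 0.22 kg. 50 mm along its own x, 105 mm along its own y; the block is 55 mm high, the caps reach 65 mm. Grip it across its 50 mm width. Origin: centre of the underside; z up. Stands on the bench at the start, turned by up to 0.5 rad either way.
- clamp_small: Smallest of three round steel flask clamps fixed on the shaker, for the small flask: base disc (floor 4 mm above the origin), four upright leaf prongs on a circle of 62 mm inside diameter, straight to 30 mm, then flared outward to 37 mm above the origin; their yaw varies. Origin: centre of the underside, on the platform's top, 90 mm above the bench; z up.
- clamp_medium: Middle-sized round flask clamp on the shaker, for the medium flask: as the small clamp, same heights, but 78 mm inside diameter. Origin: centre of the underside. The platform is a 290 mm square plate with a black rubber mat; the four holders stand on it in a square of 146 mm spacing, in any order; the shaker is turned by up to 0.2 rad.
- clamp_large: Largest round flask clamp on the platform, for the large flask: as the small clamp, same heights, but 96 mm inside diameter. Origin: centre of the underside.
- rack_cradle: Rectangular steel cradle on the platform, for the vial rack: inside 62 mm along its own x and 117 mm along its own y, floor 4 mm above the origin, upright rim to 12 mm, then lips flared outward to 17 mm. The rack's long side goes along the cradle's long side, either way round. Fixed, square to the platform. Origin: centre of the underside; z up.
- bottle: Bystander: loose brown reagent bottle with blue cap and paper label, 60 mm in diameter, 125 mm tall, on the bench beyond the flasks. Origin: centre of the underside. To be left alone.
- tip_box: Bystander: loose closed pipette-tip box, grey with white lid, 77 mm along x, 117 mm along y, 67 mm high, on the bench beyond the flasks. Origin: centre of the underside. To be left alone.

How it is judged:
At the end, for the whole second after the job is handed in: Each flask is in its own clamp, the rack in its cradle: within 10 mm of the centre, down on the floor (4 mm), upright (0.08 rad), rack along the cradle (0.2 rad); all released and at rest; bottle and tip box within 30 mm of their places (horizontal distance between flask_small and clamp_small below 0.01 m and z of flask_small in the frame of clamp_small between 0.001 and 0.008 m and angle between each of flask_small, flask_medium, flask_large, vial_rack's own z axis and vertical below 0.08 rad and linear speed of each of flask_small, flask_medium, flask_large, vial_rack below 0.02 m/s and horizontal distance between flask_medium and clamp_medium below 0.01 m and z of flask_medium in the frame of clamp_medium between 0.001 and 0.008 m and horizontal distance between flask_large and clamp_large below 0.01 m and z of flask_large in the frame of clamp_large between 0.001 and 0.008 m and horizontal distance between vial_rack and rack_cradle below 0.01 m and z of vial_rack in the frame of rack_cradle between 0.001 and 0.008 m and angle between the y axis of vial_rack and the y axis of rack_cradle, either way round below 0.2 rad and distance of each of bottle, tip_box from where it was at the start of the episode below 0.03 m); the robot touches nothing.
It fails at once if a flask, the rack, the bottle or the tip box is knocked over (tilted more than 0.8 rad) (angle between any of flask_small, flask_medium, flask_large, vial_rack, bottle, tip_box's own z axis and vertical above 0.8 rad).
It fails at once if a flask or the rack is dropped (falls at more than 0.7 m/s with no finger on it, a fall of about 25 mm) ((linear speed of flask_small above 0.7 m/s and contact force between the fingers and flask_small below 0.05 N) or (linear speed of flask_medium above 0.7 m/s and contact force between the fingers and flask_medium below 0.05 N) or (linear speed of flask_large above 0.7 m/s and contact force between the fingers and flask_large below 0.05 N) or (linear speed of vial_rack above 0.7 m/s and contact force between the fingers and vial_rack below 0.05 N)).
It fails at once if the bottle or the tip box is pushed more than 30 mm from its place (distance of any of bottle, tip_box from where it was at the start of the episode above 0.03 m).
It also fails if it takes over 99 s, if anything falls off the work surface, if the arm or the gripper's body presses on something with over 40 N, if the wrist force passes 120 N, or if a joint passes its speed limit or range.

ROBOT

A 6-joint arm with a two-finger parallel gripper is mounted at the origin on the work surface. World frame = base frame: x ahead of the robot, y to its left, z up, the work surface at z = 0. Lengths are in m, angles in rad, forces in N, time in s.
With the tool pointing down it reaches from about 0.425 to 0.95 m from the base axis. Payload 3.5 kg.
Tool frame: the origin (TCP) lies midway between the tips of the shut fingers; the grasp point (between the pads) lies 19 mm behind it; z points along the fingers, y is the line along which they close (so a half turn about z gives the same grasp; the last joint's range is limited). The gripper opens to 85 mm and grips with 20 to 120 N. Pads are 22 mm wide; open, the fingers measure 114 mm over their backs; the gripper's body (76 mm by 85 mm) begins 54 mm behind the grasp point. The pads swing forward as they close: fully open they stand 13 mm farther back than shut.
Start: joints at [0.952, 0.286, 1.577, -0, 1.279, -0.15], TCP at [0.305, 0.602, 0.231] pointing down, gripper open.
Joint ranges: [-2.77, 2.77], [-0.9, 2.22], [0.21, 2.48], [-1.53, 4.67], [0.24, 2.81], [-2.84, 2.84]. Speed limits (rad/s): [2.79, 2.79, 3.14, 3.14, 3.14, 3.14].

INTERFACE

Orientations are given as a unit quaternion [x, y, z, w].
In Python, from plant import ctrl, cams, order gives the robot as it stands.
- The arm moves only by the tool move_arm, never from a script. Its argument "plan" is one flat list of numbers, 7 for each row, row after row: the shift along the world's x, y, z in mm, then the turn, a rotation vector about the world's x, y, z in degrees, then the finger opening in mm, from 0 to 85.4. A call has 1 to 12 rows; each row shifts and turns the commanded pose from where the row before left it; what a row does not reach is not made up. A row lasts 1/10 s, in which the tool goes at most 50 mm and 8.59 degrees, less where a joint would pass 70% of its speed; a pose out of reach is approached as far as the arm can. A call is refused whole if a number of a shift passes 50 or a number of a turn 8.59, either way. A call with a gripper value outside its range is refused whole. The fingers move at their own pace and stop on an object; "newtons" is the grip in N (left out, the last holds). Time passes only in rows, so rows that do not move let the fingers close. It gives the time, the measured TCP pose, the force, the opening and the grip force at its end, in the units of the state.
- ctrl.get_state(): the state, without advancing time (a new reading comes with each control period).
- cams.read_camera(name): name is "scene" or "top" or "wrist"; returns a dict with "color" (480x640x3 uint8, red, green, blue), "fov_y" (degrees; the focal length in pixels is half the picture's height over the tangent of half this angle, whatever the lens; pixels are square), "cx", "cy" (the principal point, pixels), "origin" and "orientation" of the camera in the world; the wrist camera has in their place "T_tool_cam" (4x4, takes a point from camera to tool coordinates, whose origin is the TCP and whose axes are the flange's). Camera axes: x right, y up, looking along -z (the intrinsics and any distortion apply to the point x, -y, -z); pixel columns grow to the right and rows downward; lengths in m; the calibration is good to about 2 mm. A picture is of the moment at which its call begins: read the wrist's pose just before it. There is no depth.
- order.sign_off(): hands the job in; it is judged then, once.
The state is a dict: "time": time; "qpos": joint angles; "dq": joint speeds; "joint_efforts": joint torques, N m; "eef_pos": TCP position; "tcp_rot": TCP orientation; "contact_force": force on the tool from outside, world axes, zero at the start; "wrist_torque": the same for the moment, N m; "opening": opening from 0.0 (shut) to 1.0 (fully open); "finger_force": force on a finger pad.
Only numpy, scipy, OpenCV 4.12 (cv2) and the standard library are available. Lean on these libraries where they do the work, as an engineer would, in place of code of your own. Each camera call takes 0.05 s, during which the arm holds its last target. There are 200 camera calls.

## Working session

There is one attempt and no reset: what is moved stays moved. The work goes in short steps, Python scripts to look and compute and a tool call to move; the robot and the scene stay as the last step left them, time stands still between calls to the robot, and variables do not carry over. Pictures are saved under pics/ and viewed, at most 14 in all, crops included, and the job is handed in when it is done.

Besides the shell and the picture viewer there is one more tool, called in YAML: its name, and indented under it one key for each argument. move_arm: Moves the arm, as the interface text tells. Its arguments: {"type":"object","properties":{"plan":{"type":"array","items":{"type":"number"}},"newtons":{"type":"number"}},"required":["plan"]}

```bash
ls; mkdir -p pics
cat > h.py <<'E'
import numpy as np,cv2
from scipy.spatial.transform import Rotation as R
from plant import ctrl,cams,order
def shot(n,f):
    s=ctrl.get_state(); d=cams.read_camera(n)
    cv2.imwrite('pics/'+f+'.png',d['color'][:,:,::-1])
    if n=='wrist':
        T=np.eye(4);T[:3,:3]=R.from_quat(s['tcp_rot']).as_matrix();T[:3,3]=s['eef_pos'];T=T@np.array(d['T_tool_cam'])
    else:
        T=np.eye(4);T[:3,:3]=R.from_quat(d['orientation']).as_matrix();T[:3,3]=d['origin']
    f_=240/np.tan(np.radians(d['fov_y'])/2)
    np.savez('pics/'+f+'.npz',T=T,f=f_,c=[d['cx'],d['cy']])
    print(n,{k:v for k,v in d.items() if k!='color'})
def pix(f,u,v,z):
    "pixel to world at height z"
    a=np.load('pics/'+f+'.npz');T=a['T']
    r=T[:3,:3]@np.array([(u-a['c'][0])/a['f'],-(v-a['c'][1])/a['f'],-1])
    return T[:3,3]+r*(z-T[2,3])/r[2]
E
python3 - <<'E'
from h import *
shot('top','top0');shot('scene','sc0');s=ctrl.get_state();print(s)
E
```

```text
pics
top {'fov_y': 47.18254357583912, 'cx': 313.9657252125282, 'cy': 231.66297478409163, 'origin': array([ 0.42148946, -0.01237604,  1.25669893]), 'orientation': array([ 0.06579901, -0.05040915, -0.70463858,  0.70470836])}
scene {'fov_y': 46.63012445482959, 'cx': 315.93257545664505, 'cy': 235.74360194444148, 'origin': array([1.27233344, 0.1212713 , 1.05515809]), 'orientation': array([0.19657578, 0.22865757, 0.71809697, 0.62722438])}
{'time': 0.1, 'qpos': array([ 9.51995755e-01,  2.87083008e-01,  1.57801145e+00,  6.80027045e-06,
        1.27858303e+00, -1.50005854e-01]), 'dq': array([-2.90076173e-05, -1.88291551e-03, -3.62852140e-03,  2.93221135e-03,
        8.77179388e-05,  6.40481557e-04]), 'joint_efforts': array([ 1.69230352e-03, -4.07292545e+01, -2.93702692e+01, -5.92601782e-05,
        3.36862468e-03,  9.64464220e-06]), 'eef_pos': array([0.30460783, 0.60171076, 0.2300919 ]), 'tcp_rot': array([ 2.32257696e-01,  9.72653729e-01, -9.65127190e-04, -3.93931618e-04]), 'contact_force': array([ 0.35089489, -0.03504234,  0.62044712]), 'wrist_torque': array([-0.0336072 ,  0.01550668, -0.02420856]), 'finger_force': 0.0, 'opening': 0.9986646992024594}
```

View pics/top0.png

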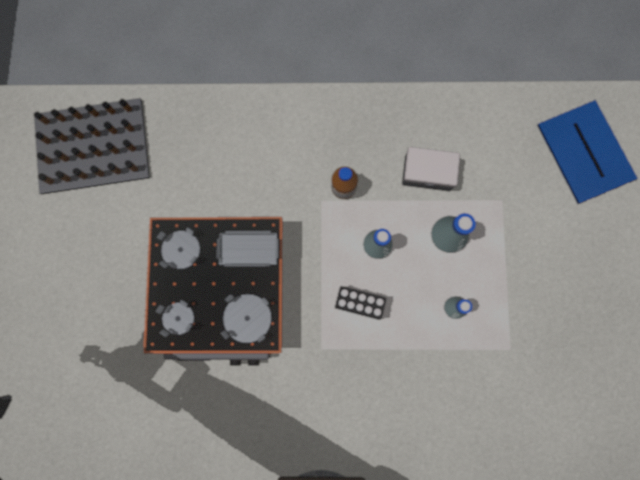

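View pics/sc0.png

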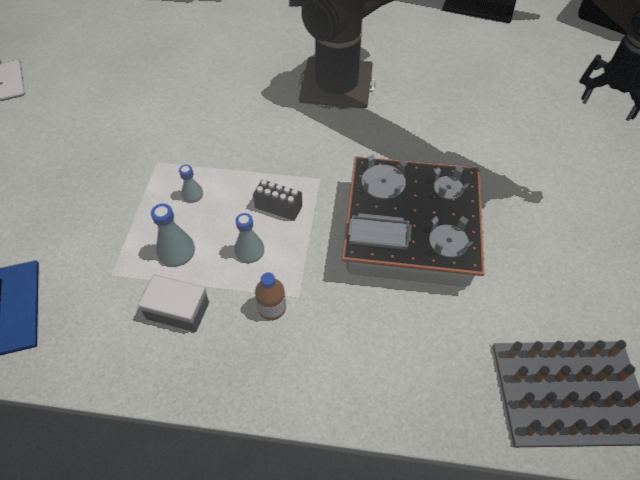

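Top view: caps at small (465,307), medium (382,238), large (464,225). The rack is at (361,302), clamps at S (178,318), M (180,249) and L (247,318), and the cradle at (248,249).

Run:
```python
from h import *
for n,u,v,z in [('fs',465,307,.095),('fm',382,238,.122),('fl',464,225,.15),('rack',361,302,.065),('bot',345,174,.125),('tip',433,168,.067),('cs',178,318,.094),('cm',180,249,.094),('cl',247,318,.094),('cr',248,249,.094),
 ('pTL',151,218,.09),('pTR',282,218,.09),('pBR',281,352,.09),('pBL',146,351,.09),('v1',344,292,.065),('v5',381,300,.065)]:
    p=pix('top0',u,v,z);print(n,p.round(3),np.hypot(p[0],p[1]).round(3))
for n,u,v,z in [('fs',186,170,.095),('fm',244,219,.122),('fl',162,212,.15),('cs',450,187,.094),('cm',449,240,.094),('cl',384,181,.094)]:
    p=pix('sc0',u,v,z);print(n,p.round(3))
i=cv2.imread('pics/top0.png')[200:370,130:290];cv2.imwrite('pics/c.png',cv2.resize(i,None,fx=3.5,fy=3.5,interpolation=2))
s=cv2.imread('pics/top0.png')[200:330,320:500];cv2.imwrite('pics/d.png',cv2.resize(s,None,fx=4,fy=4,interpolation=2))
```

```text
fs [ 0.455 -0.302  0.095] 0.546
fm [ 0.596 -0.129  0.122] 0.61
fl [ 0.618 -0.293  0.15 ] 0.684
rack [ 0.466 -0.088  0.065] 0.474
bot [ 0.733 -0.053  0.125] 0.735
tip [ 0.762 -0.251  0.067] 0.803
cs [0.431 0.299 0.094] 0.524
cm [0.577 0.301 0.094] 0.651
cl [0.431 0.153 0.094] 0.458
cr [0.577 0.154 0.094] 0.597
pTL [0.646 0.368 0.09 ] 0.743
pTR [0.645 0.083 0.09 ] 0.651
pBR [0.362 0.081 0.09 ] 0.371
pBL [0.363 0.364 0.09 ] 0.514
v1 [ 0.487 -0.051  0.065] 0.49
v5 [ 0.47  -0.13   0.065] 0.488
fs [ 0.461 -0.296  0.095]
fm [ 0.601 -0.127  0.122]
fl [ 0.626 -0.29   0.15 ]
cs [0.431 0.305 0.094]
cm [0.577 0.303 0.094]
cl [0.433 0.157 0.094]
```

View pics/c.png

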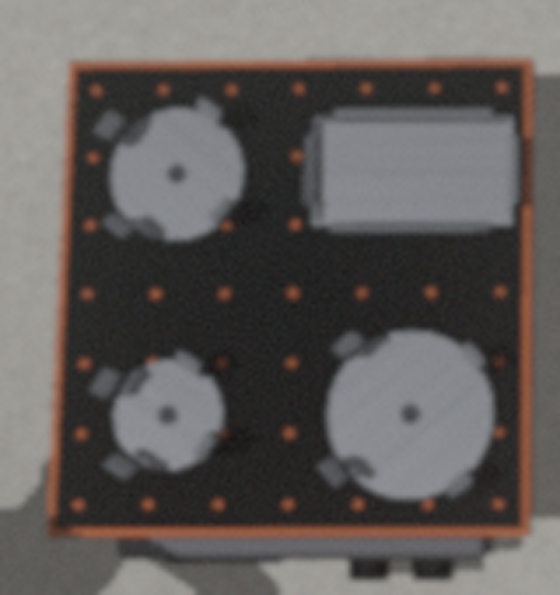

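View pics/d.png

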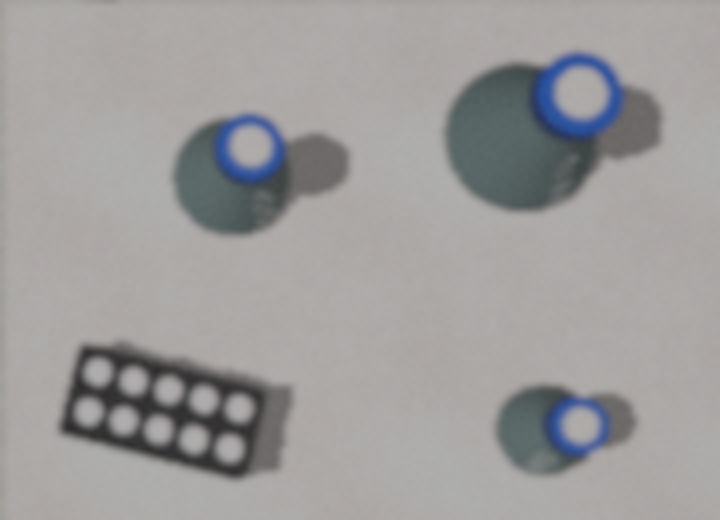

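Clamp centres agree between the two cameras and with the 146 mm grid, and shaker yaw is about 0. I'll move over the bench for a wrist look, turning the tool toward the rack yaw (about -12°).

move_arm:
  plan: [25,-42,8,0,0,-7.5,85,25,-42,8,0,0,-7.5,85,25,-42,8,0,0,-7.5,85,25,-42,8,0,0,-7.5,85,25,-42,8,0,0,-7.5,85,25,-42,8,0,0,-7.5,85,25,-42,8,0,0,-7.5,85,25,-42,8,0,0,-7.5,85,0,-48,10,0,0,-7.5,85,0,-48,10,0,0,-7.5,85,0,-48,10,0,0,0,85,0,-48,10,0,0,0,85]

```text
time: 1.3
eef_pos: [0.5043, 0.0724, 0.3352]
tcp_rot: [0.776, 0.63, -0.0, -0.0]
contact_force: [0.5, -0.0, 0.9]
opening: 0.996
finger_force: 0.0
```

move_arm:
  plan: [0,-46,0,0,0,0,85,0,-46,0,0,0,0,85,0,-46,0,0,0,0,85,0,-46,0,0,0,0,85,0,-46,0,0,0,0,85,0,-30,0,0,0,0,85,0,0,0,0,0,0,85,0,0,0,0,0,0,85]

```text
time: 2.1
eef_pos: [0.5046, -0.1861, 0.3346]
tcp_rot: [0.777, 0.63, -0.0, -0.001]
contact_force: [0.4, 2.0, -0.2]
opening: 0.997
finger_force: 0.0
```

Run:
```python
from h import *
shot('wrist','w1');s=ctrl.get_state();print(s['time'],s['eef_pos'],R.from_quat(s['tcp_rot']).as_matrix().round(3))
```

```text
wrist {'fov_y': 58.910760667102366, 'cx': 325.68344868663314, 'cy': 240.4488136637108, 'T_tool_cam': array([[-6.37646051e-04,  9.54704248e-01,  2.97555697e-01,
         7.58651246e-02],
       [ 9.99999756e-01,  5.24229105e-04,  4.60962918e-04,
         3.53320028e-04],
       [ 2.84095900e-04,  2.97555918e-01, -9.54704349e-01,
        -1.41721579e-01],
       [ 0.00000000e+00,  0.00000000e+00,  0.00000000e+00,
         1.00000000e+00]])}
2.15 [ 0.50474461 -0.1853082   0.33481729] [[ 0.206  0.979 -0.001]
 [ 0.979 -0.206  0.001]
 [ 0.001 -0.001 -1.   ]]
```

View pics/w1.png

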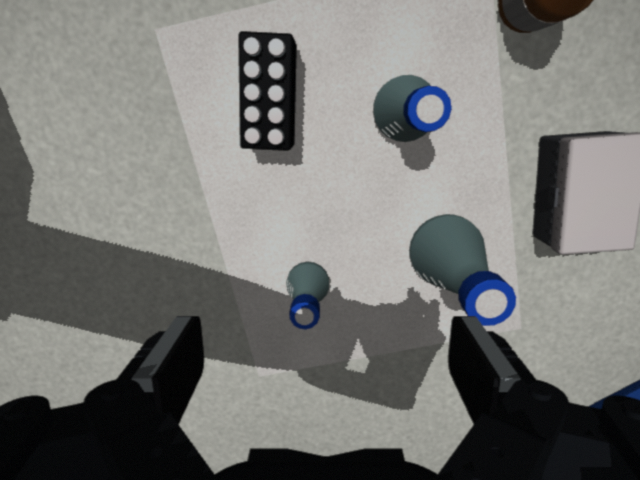

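Wrist view: caps at S (305,312), M (429,108) and L (488,298). The rack is centred at (264,91), with its columns almost parallel to the tool x axis.

Run:
```python
from h import *
for n,u,v,z in [('fs',305,312,.095),('fm',429,108,.122),('fl',488,298,.15),('rack',264,91,.065),('r1',263.5,46,.065),('r5',264,135,.065)]:
    p=pix('w1',u,v,z);print(n,p.round(4))
```

```text
fs [ 0.4601 -0.2963  0.095 ]
fm [ 0.6007 -0.1287  0.122 ]
fl [ 0.6219 -0.2888  0.15  ]
rack [ 0.4681 -0.0853  0.065 ]
r1 [ 0.4771 -0.0487  0.065 ]
r5 [ 0.4584 -0.1232  0.065 ]
```

move_arm:
  plan: [-15,-37,-30,0,0,0,85,-15,-37,-30,0,0,0,85,-15,-38,-30,0,0,0,85,0,0,-45,0,0,0,85,0,0,-45,0,0,0,85,0,0,-45,0,0,0,85,0,0,-31,0,0,0,85,0,0,-16,0,0,0,85,0,0,0,0,0,0,0,0,0,0,0,0,0,0,0,0,0,0,0,0,0,0,0,0,0,0,0,0]
  newtons: 40

```text
time: 3.35
eef_pos: [0.4611, -0.2979, 0.0657]
tcp_rot: [0.776, 0.631, 0.0, 0.001]
contact_force: [-1.8, 0.3, 4.5]
opening: 0.35
finger_force: 39.2
```

move_arm:
  plan: [0,0,0,0,0,0,0,0,0,0,0,0,0,0,0,0,0,0,0,0,0]

```text
time: 3.65
eef_pos: [0.4611, -0.2982, 0.0657]
tcp_rot: [0.776, 0.63, 0.0, 0.001]
contact_force: [-1.3, 0.6, 6.2]
opening: 0.352
finger_force: 39.4
```

move_arm:
  plan: [0,0,10,0,0,0,0,0,0,30,0,0,0,0,0,0,45,0,0,0,0,0,10,45,0,0,0,0,0,25,40,0,0,0,0,0,40,0,0,0,0,0,0,45,0,0,0,0,0,0,45,0,0,0,0,0,0,45,0,0,0,0,0,0,45,0,0,0,0,0,0,45,0,0,0,0,0,0,45,0,0,0,0,0]

```text
time: 4.85
eef_pos: [0.4596, 0.0495, 0.2342]
tcp_rot: [0.777, 0.63, 0.0, 0.0]
contact_force: [1.1, -0.7, -0.7]
opening: 0.351
finger_force: 39.7
```

move_arm:
  plan: [0,45,0,0,0,1.5,0,0,35,0,0,0,1.5,0,0,15,0,0,0,1.5,0,0,0,0,0,0,1.5,0,0,0,0,0,0,1.5,0,0,0,0,0,0,1.5,0]

```text
time: 5.45
eef_pos: [0.4602, 0.1418, 0.2338]
tcp_rot: [0.724, 0.689, -0.0, 0.0]
contact_force: [0.5, -0.1, -1.3]
opening: 0.352
finger_force: 39.7
```

Run:
```python
from h import *
shot('wrist','w2');s=ctrl.get_state();print(s['time'],s['eef_pos'],s['opening'])
```

```text
wrist {'fov_y': 58.910760667102366, 'cx': 325.68344868663314, 'cy': 240.4488136637108, 'T_tool_cam': array([[-6.37470350e-04,  9.54716895e-01,  2.97515115e-01,
         7.58128094e-02],
       [ 9.99999763e-01,  5.31456706e-04,  4.37219812e-04,
         3.17706568e-04],
       [ 2.59304738e-04,  2.97515323e-01, -9.54717008e-01,
        -1.41720814e-01],
       [ 0.00000000e+00,  0.00000000e+00,  0.00000000e+00,
         1.00000000e+00]])}
5.5 [0.46020746 0.14170168 0.23374155] 0.3524934799672047
```

View pics/w2.png

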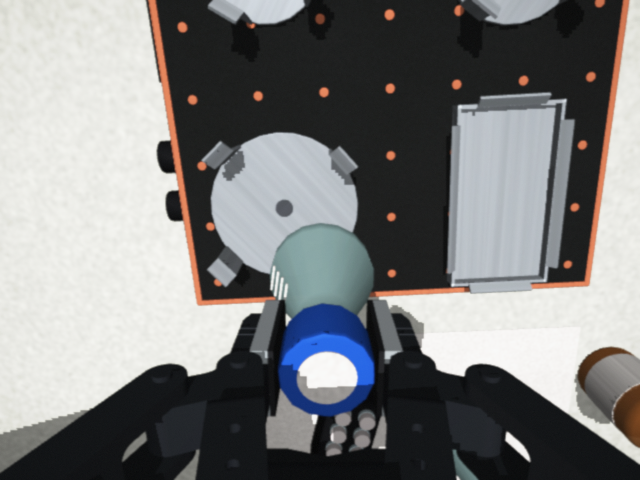

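The large clamp's centre hole is at (285,208) and the cradle floor centre is at about (505,193). The two far clamps are cut off at the top edge.

Run:
```python
from h import *
for n,u,v,z in [('cl',285,208,.094),('e1',201,303,.09),('e2',590,286,.09),('cr1',460,105,.094),('cr2',561,101,.094),('cr3',452,280,.094),('cr4',546,281,.094),
 ('d',193,99,.09),('d',258,96,.09),('d',324,92,.09),('d',390,88,.09),('d',457,84,.09),('d',523,81,.09),('d',591,77,.09)]:
    p=pix('w2',u,v,z);print(n,p.round(4))
```

```text
cl [0.4334 0.1543 0.094 ]
e1 [0.3654 0.0849 0.09  ]
e2 [0.6501 0.0844 0.09  ]
cr1 [0.5489 0.2151 0.094 ]
cr2 [0.6123 0.2143 0.094 ]
cr3 [0.5484 0.0958 0.094 ]
cr4 [0.6156 0.0917 0.094 ]
d [0.3799 0.2272 0.09  ]
d [0.4215 0.2269 0.09  ]
d [0.4636 0.2272 0.09  ]
d [0.5054 0.2275 0.09  ]
d [0.5476 0.2278 0.09  ]
d [0.5891 0.2275 0.09  ]
d [0.6315 0.2278 0.09  ]
```

move_arm:
  plan: [-5,30,0,0,0,0,0,-8,43,0,0,0,0,0,-8,43,0,0,0,0,0,-5,30,0,0,0,0,0,-2,13,0,0,0,0,0,0,0,0,0,0,0,0,0,0,-20,0,0,0,0,0,0,0,0,0,0,0]

```text
time: 6.3
eef_pos: [0.4312, 0.2995, 0.2111]
tcp_rot: [0.725, 0.689, -0.003, -0.001]
contact_force: [-1.3, 0.2, -1.6]
opening: 0.348
finger_force: 39.7
```

move_arm:
  plan: [1,1,-10,0,0,0,0,0,0,-10,0,0,0,0,0,0,-10,0,0,0,0,0,0,-8,0,0,0,0,0,0,-6,0,0,0,0,0,0,-4,0,0,0,0,0,0,-2,0,0,0,0,0,0,0,0,0,0,0]

```text
time: 7.1
eef_pos: [0.4331, 0.3027, 0.1636]
tcp_rot: [0.724, 0.689, -0.0, -0.0]
contact_force: [0.8, 0.4, -1.3]
opening: 0.352
finger_force: 39.7
```

move_arm:
  plan: [0,0,-2,0,0,0,0,0,0,-2,0,0,0,0,0,0,-1,0,0,0,0,0,0,0,0,0,0,0]

```text
time: 7.5
eef_pos: [0.4335, 0.303, 0.1598]
tcp_rot: [0.725, 0.689, 0.0, 0.0]
contact_force: [-1.1, 0.2, 4.3]
opening: 0.349
finger_force: 40.0
```

move_arm:
  plan: [0,0,0,0,0,0,60,0,0,0,0,0,0,85,0,0,0,0,0,0,85,0,0,15,0,0,0,85,0,0,40,0,0,0,85,0,0,40,0,0,0,85,15,-43,0,0,0,-1,85,15,-43,0,0,0,-1,85,17,-43,0,0,0,-1,85,17,-43,0,0,0,-1,85,17,-43,0,0,0,-1,85,17,-43,0,0,0,-1,85]

```text
time: 8.7
eef_pos: [0.5318, 0.0429, 0.2552]
tcp_rot: [0.76, 0.65, 0.001, 0.001]
contact_force: [1.9, 1.4, 0.4]
opening: 0.999
finger_force: 0.0
```

move_arm:
  plan: [17,-43,0,0,0,-1,85,17,-43,-20,0,0,-1,85,17,-43,-20,0,0,0,85,17,-43,-20,0,0,0,85,0,0,0,0,0,0,85,0,0,0,0,0,0,85]

```text
time: 9.3
eef_pos: [0.5987, -0.1274, 0.194]
tcp_rot: [0.772, 0.636, -0.0, -0.001]
contact_force: [-0.2, 0.5, 0.2]
opening: 0.995
finger_force: 0.0
```

Run:
```python
from h import *
shot('top','t1');shot('wrist','w3');s=ctrl.get_state();print(s['time'],s['eef_pos'])
a=cv2.imread('pics/t1.png')[200:360,130:290];b=cv2.imread('pics/w3.png')
cv2.imwrite('pics/e.png',np.hstack([cv2.resize(a,(400,400)),cv2.resize(b,(400,300)).copy() if 0 else cv2.copyMakeBorder(cv2.resize(b,(400,300)),0,100,0,0,0)]))
```

```text
top {'fov_y': 47.18254357583912, 'cx': 313.9657252125282, 'cy': 231.66297478409163, 'origin': array([ 0.42148946, -0.01237604,  1.25669893]), 'orientation': array([ 0.06579901, -0.05040915, -0.70463858,  0.70470836])}
wrist {'fov_y': 58.910760667102366, 'cx': 325.68344868663314, 'cy': 240.4488136637108, 'T_tool_cam': array([[-6.37694949e-04,  9.54705461e-01,  2.97551805e-01,
         7.58592972e-02],
       [ 9.99999757e-01,  5.24918392e-04,  4.58919546e-04,
         3.48221186e-04],
       [ 2.81942581e-04,  2.97552026e-01, -9.54705563e-01,
        -1.41720819e-01],
       [ 0.00000000e+00,  0.00000000e+00,  0.00000000e+00,
         1.00000000e+00]])}
9.4 [ 0.59907532 -0.12582071  0.19547558]
```

View pics/e.png

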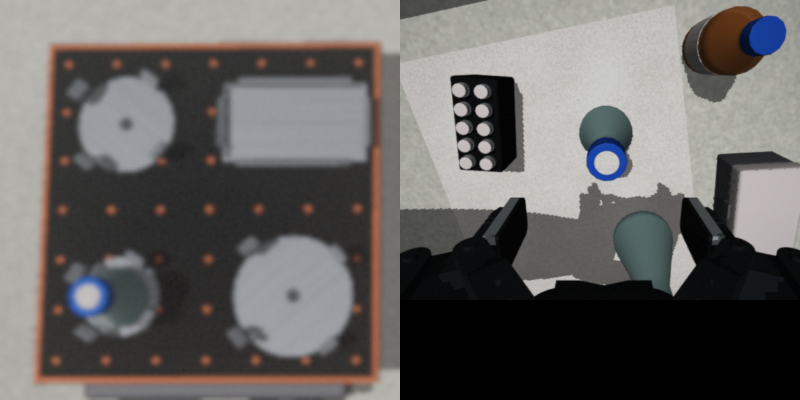

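The small flask stands in its clamp, cap at top pixel (165,318). The medium cap is at wrist pixel (331,258).

Run:
```python
from h import *
print(pix('t1',165.2,318.4,.189),pix('w3',331,258,.122))
```

```text
[0.42952086 0.29809247 0.189     ] [ 0.60183675 -0.12787626  0.122     ]
```

move_arm:
  plan: [2,-1,-30,0,0,0,85,0,0,-40,0,0,0,85,0,0,-25,0,0,0,85,0,0,-7,0,0,0,85,0,0,0,0,0,0,30,0,0,0,0,0,0,0,0,0,0,0,0,0,0,0,0,0,0,0,0,0,0,0,0,0,0,0,0,0,0,0,0,0,0,0]
  newtons: 45

```text
time: 10.4
eef_pos: [0.6021, -0.1278, 0.0948]
tcp_rot: [0.771, 0.637, 0.001, 0.001]
contact_force: [-1.4, -0.2, 6.2]
opening: 0.408
finger_force: 44.8
```

move_arm:
  plan: [0,0,10,0,0,0,0,0,0,30,0,0,0,0,0,0,45,0,0,0,0,-2,20,40,0,0,1,0,-2,35,30,0,0,1,0,-2,42,15,0,0,1,0,-2,43,0,0,0,1,0,-2,43,0,0,0,1,0,-2,43,0,0,0,1,0,-2,43,0,0,0,1,0,-2,43,0,0,0,1,0,-2,43,0,0,0,1,0]

```text
time: 11.6
eef_pos: [0.5822, 0.2293, 0.2625]
tcp_rot: [0.718, 0.696, 0.0, 0.0]
contact_force: [0.1, 0.1, -0.2]
opening: 0.411
finger_force: 45.0
```

move_arm:
  plan: [-3,38,0,0,0,0,0,-2,25,0,0,0,0,0,-1,10,0,0,0,0,0,0,0,0,0,0,0,0,0,0,0,0,0,0,0]

```text
time: 12.1
eef_pos: [0.5769, 0.2996, 0.2621]
tcp_rot: [0.719, 0.695, -0.0, 0.0]
contact_force: [-0.5, -0.7, -1.5]
opening: 0.404
finger_force: 45.0
```

move_arm:
  plan: [1,1,-15,0,0,0,0,0,0,-15,0,0,0,0,0,0,-12,0,0,0,0,0,0,-10,0,0,0,0,0,0,-8,0,0,0,0,0,0,-5,0,0,0,0,0,0,-4,0,0,0,0,0,0,-2,0,0,0,0,0,0,-2,0,0,0,0,0,0,0,0,0,0,0]

```text
time: 13.1
eef_pos: [0.5778, 0.3017, 0.1893]
tcp_rot: [0.718, 0.696, 0.0, 0.0]
contact_force: [0.1, 0.5, -0.5]
opening: 0.405
finger_force: 45.0
```

move_arm:
  plan: [0,0,-2,0,0,0,0,0,0,0,0,0,0,0,0,0,0,0,0,0,60,0,0,0,0,0,0,85,0,0,0,0,0,0,85,0,0,20,0,0,0,85,0,0,40,0,0,0,85,3,-43,10,0,0,-1,85,3,-45,0,0,0,-1,85,3,-45,0,0,0,-1,85,3,-45,0,0,0,-1,85,3,-45,0,0,0,-1,85]

```text
time: 14.3
eef_pos: [0.5926, 0.077, 0.2571]
tcp_rot: [0.748, 0.663, 0.0, 0.0]
contact_force: [0.5, 0.1, 0.3]
opening: 0.994
finger_force: 0.0
```

move_arm:
  plan: [3,-46,0,0,0,-1,85,3,-46,0,0,0,-1,85,3,-46,0,0,0,-1,85,4,-46,0,0,0,0,85,4,-46,0,0,0,0,85,4,-46,0,0,0,0,85,4,-46,0,0,0,0,85,4,-40,0,0,0,0,85,0,0,0,0,0,0,85,0,0,0,0,0,0,85]

```text
time: 15.3
eef_pos: [0.6214, -0.2841, 0.2564]
tcp_rot: [0.766, 0.643, 0.0, -0.001]
contact_force: [0.0, -0.2, 0.6]
opening: 0.996
finger_force: 0.0
```

Run:
```python
from h import *
shot('top','t2');shot('wrist','w4');s=ctrl.get_state();print(s['time'],s['eef_pos'])
a=cv2.imread('pics/t2.png')[200:360,130:290];b=cv2.imread('pics/w4.png')
cv2.imwrite('pics/e2.png',np.hstack([cv2.resize(a,(400,400)),cv2.copyMakeBorder(cv2.resize(b,(400,300)),0,100,0,0,0)]))
```

```text
top {'fov_y': 47.18254357583912, 'cx': 313.9657252125282, 'cy': 231.66297478409163, 'origin': array([ 0.42148946, -0.01237604,  1.25669893]), 'orientation': array([ 0.06579901, -0.05040915, -0.70463858,  0.70470836])}
wrist {'fov_y': 58.910760667102366, 'cx': 325.68344868663314, 'cy': 240.4488136637108, 'T_tool_cam': array([[-6.37681735e-04,  9.54707183e-01,  2.97546280e-01,
         7.58525916e-02],
       [ 9.99999758e-01,  5.25801011e-04,  4.56048646e-04,
         3.45815828e-04],
       [ 2.78942784e-04,  2.97546498e-01, -9.54707287e-01,
        -1.41721384e-01],
       [ 0.00000000e+00,  0.00000000e+00,  0.00000000e+00,
         1.00000000e+00]])}
15.4 [ 0.62172292 -0.2822495   0.2568745 ]
```

View pics/e2.png

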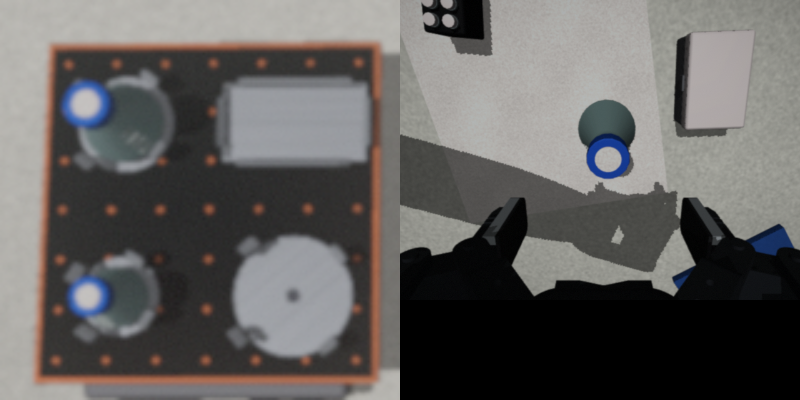

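The medium flask is upright in its clamp. The large cap is at wrist pixel (333,253).

Run:
```python
from h import *
print(pix('t2',164.8,241.6,.216),pix('w4',333,253,.15))
```

```text
[0.5754001  0.29780989 0.216     ] [ 0.62449931 -0.29312089  0.15      ]
```

move_arm:
  plan: [2,-9,-20,0,0,0,85,0,0,-40,0,0,0,85,0,0,-40,0,0,0,85,0,0,-26,0,0,0,85,0,0,-10,0,0,0,85,0,0,0,0,0,0,30,0,0,0,0,0,0,0,0,0,0,0,0,0,0,0,0,0,0,0,0,0,0,0,0,0,0,0,0,0,0,0,0,0,0,0]
  newtons: 60

```text
time: 16.5
eef_pos: [0.6251, -0.2933, 0.1245]
tcp_rot: [0.765, 0.644, 0.001, 0.002]
contact_force: [-0.8, 1.1, 6.5]
opening: 0.493
finger_force: 61.6
```

move_arm:
  plan: [0,0,10,0,0,0,0,0,0,30,0,0,0,0,0,0,40,0,0,0,0,-7,16,40,0,0,1,0,-14,33,30,0,0,1,0,-17,40,5,0,0,1,0,-17,40,0,0,0,1,0,-17,40,0,0,0,1,0,-17,40,0,0,0,1,0,-17,40,0,0,0,1,0,-17,40,0,0,0,1,0,-17,40,0,0,0,1,0]

```text
time: 17.7
eef_pos: [0.4824, 0.0381, 0.2761]
tcp_rot: [0.712, 0.702, 0.0, -0.0]
contact_force: [1.4, 0.1, -0.7]
opening: 0.49
finger_force: 61.4
```

move_arm:
  plan: [-17,40,0,0,0,1,0,-17,40,0,0,0,1,0,-17,40,0,0,0,1,0,-12,26,0,0,0,0,0,-6,13,0,0,0,0,0,0,0,0,0,0,0,0,0,0,0,0,0,0,0]

```text
time: 18.4
eef_pos: [0.4147, 0.1954, 0.2762]
tcp_rot: [0.694, 0.72, -0.0, 0.0]
contact_force: [0.2, -0.4, -2.2]
opening: 0.497
finger_force: 61.4
```

move_arm:
  plan: [9,-20,0,0,0,0,0,9,-21,0,0,0,0,0,0,0,0,0,0,0,0,0,0,0,0,0,0,0,0,0,-10,0,0,0,0]

```text
time: 18.9
eef_pos: [0.4337, 0.1545, 0.2674]
tcp_rot: [0.694, 0.72, 0.001, 0.001]
contact_force: [-0.3, -0.2, -2.1]
opening: 0.499
finger_force: 61.3
```

move_arm:
  plan: [-1,0,-10,0,0,0,0,0,0,-10,0,0,0,0,0,0,-10,0,0,0,0,0,0,-8,0,0,0,0,0,0,-5,0,0,0,0,0,0,-3,0,0,0,0,0,0,-2,0,0,0,0,0,0,0,0,0,0,0]

```text
time: 19.7
eef_pos: [0.4321, 0.1547, 0.2187]
tcp_rot: [0.694, 0.72, 0.0, 0.0]
contact_force: [0.3, -0.7, -1.4]
opening: 0.493
finger_force: 61.6
```

move_arm:
  plan: [0,0,-2,0,0,0,0,0,0,-1,0,0,0,0,0,0,0,0,0,0,0]

```text
time: 20.0
eef_pos: [0.4324, 0.1549, 0.2186]
tcp_rot: [0.694, 0.72, 0.001, 0.0]
contact_force: [-4.9, -1.1, 10.2]
opening: 0.496
finger_force: 62.5
```

move_arm:
  plan: [0,0,0,0,0,0,65,0,0,0,0,0,0,85,0,0,0,0,0,0,85,0,0,20,0,0,0,85,0,0,40,0,0,0,85,0,0,10,0,0,0,85,6,-40,0,0,0,-3,85,6,-40,0,0,0,-3,85,6,-40,0,0,0,-3,85,6,-40,-20,0,0,-3,85,6,-40,-25,0,0,-3,85,6,-41,-25,0,0,0,85]

```text
time: 21.2
eef_pos: [0.4678, -0.088, 0.2143]
tcp_rot: [0.782, 0.623, 0.0, 0.001]
contact_force: [0.6, 0.9, -0.2]
opening: 0.994
finger_force: 0.0
```

move_arm:
  plan: [0,0,0,0,0,0,85,0,0,0,0,0,0,85]

```text
time: 21.4
eef_pos: [0.4672, -0.0869, 0.2138]
tcp_rot: [0.783, 0.623, -0.0, -0.001]
contact_force: [0.0, 0.6, 0.4]
opening: 0.995
finger_force: 0.0
```

Run:
```python
from h import *
shot('top','t3');shot('wrist','w5');s=ctrl.get_state();print(s['time'],s['eef_pos'],s['tcp_rot'])
a=cv2.imread('pics/t3.png')[200:360,130:290];b=cv2.imread('pics/w5.png')
cv2.imwrite('pics/e3.png',np.hstack([cv2.resize(a,(300,300)),cv2.copyMakeBorder(cv2.resize(b,(400,300)),0,0,0,0,0)]))
```

```text
top {'fov_y': 47.18254357583912, 'cx': 313.9657252125282, 'cy': 231.66297478409163, 'origin': array([ 0.42148946, -0.01237604,  1.25669893]), 'orientation': array([ 0.06579901, -0.05040915, -0.70463858,  0.70470836])}
wrist {'fov_y': 58.910760667102366, 'cx': 325.68344868663314, 'cy': 240.4488136637108, 'T_tool_cam': array([[-6.37629138e-04,  9.54702677e-01,  2.97560736e-01,
         7.58714193e-02],
       [ 9.99999756e-01,  5.23444270e-04,  4.63419126e-04,
         3.55654712e-04],
       [ 2.86671018e-04,  2.97560958e-01, -9.54702778e-01,
        -1.41721187e-01],
       [ 0.00000000e+00,  0.00000000e+00,  0.00000000e+00,
         1.00000000e+00]])}
21.5 [ 0.46803176 -0.08584677  0.21563702] [7.81672828e-01 6.23688543e-01 3.51214908e-04 2.60057605e-04]
```

View pics/e3.png

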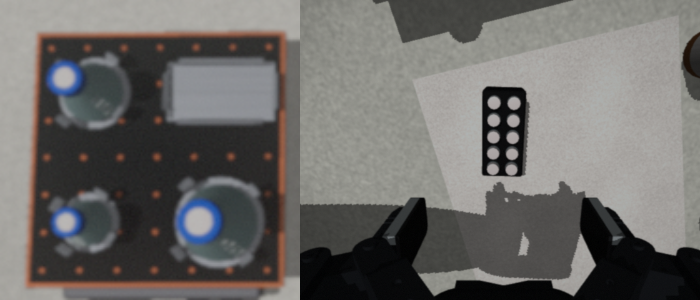

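All three flasks are seated. The rack's corner caps are at wrist pixels (310,163), (342,165), (309,272) and (339,270).

Run:
```python
from h import *
P=np.array([pix('w5',u,v,.065) for u,v in [(310,163),(342,165),(309,272),(339,270)]]);print(P.round(4),P.mean(0))
d=P[0]+P[1]-P[2]-P[3];print(np.degrees(np.arctan2(-d[0],d[1])))
a,b=ctrl.get_state()['tcp_rot'][:2];print(np.degrees(np.arctan2(b*b-a*a,2*a*b)))
a=cv2.imread('pics/t3.png')[200:360,130:290]
print(pix('t3',130+199*160/300,200+220*160/300,.244))
```

```text
[[ 0.4665 -0.0447  0.065 ]
 [ 0.4874 -0.0509  0.065 ]
 [ 0.4471 -0.1218  0.065 ]
 [ 0.469  -0.1252  0.065 ]] [ 0.46747753 -0.08564858  0.065     ]
-14.01428422232983
-12.828002030126312
[0.43125516 0.15182199 0.244     ]
```

move_arm:
  plan: [0,1,-40,0,0,-1,85,0,0,-45,0,0,0,85,0,0,-45,0,0,0,85,0,0,-40,0,0,0,85,0,0,-17,0,0,0,85,0,0,-5,0,0,0,85,0,0,0,0,0,0,60,0,0,0,0,0,0,40,0,0,0,0,0,0,30,0,0,0,0,0,0,30,0,0,0,0,0,0,30,0,0,0,0,0,0,30]
  newtons: 70

```text
time: 22.7
eef_pos: [0.4698, -0.0859, 0.0255]
tcp_rot: [0.787, 0.617, 0.001, 0.002]
contact_force: [0.1, 1.6, 7.3]
opening: 0.576
finger_force: 75.3
```

move_arm:
  plan: [0,0,10,0,0,0,30,0,0,30,0,0,0,30,0,0,40,0,0,0,30,10,5,40,0,0,2,30,20,15,30,0,0,2,30,28,25,10,0,0,2,30,28,30,0,0,0,2,30,18,35,0,0,0,2,30,5,38,0,0,0,2,30,0,38,0,0,0,2,30,0,30,0,0,0,0,30,0,15,0,0,0,0,30]

```text
time: 23.9
eef_pos: [0.5757, 0.1479, 0.1828]
tcp_rot: [0.705, 0.709, -0.0, -0.001]
contact_force: [0.5, -0.6, -2.2]
opening: 0.574
finger_force: 74.5
```

move_arm:
  plan: [0,6,0,0,0,0,30,0,0,0,0,0,0,30,0,0,0,0,0,0,30]

```text
time: 24.2
eef_pos: [0.5768, 0.1505, 0.1831]
tcp_rot: [0.707, 0.708, -0.0, 0.0]
contact_force: [0.1, 0.0, -2.4]
opening: 0.573
finger_force: 74.5
```

Run:
```python
from h import *
shot('wrist','w6');s=ctrl.get_state();print(s['time'],s['eef_pos'],s['tcp_rot'])
```

```text
wrist {'fov_y': 58.910760667102366, 'cx': 325.68344868663314, 'cy': 240.4488136637108, 'T_tool_cam': array([[-6.37329834e-04,  9.54720780e-01,  2.97502647e-01,
         7.57973425e-02],
       [ 9.99999766e-01,  5.34105681e-04,  4.28258013e-04,
         3.05296121e-04],
       [ 2.49968971e-04,  2.97502850e-01, -9.54720897e-01,
        -1.41720806e-01],
       [ 0.00000000e+00,  0.00000000e+00,  0.00000000e+00,
         1.00000000e+00]])}
24.25 [0.57683896 0.15035606 0.18315288] [ 7.06736678e-01  7.07476633e-01 -2.49801192e-04  1.41871800e-04]
```

View pics/w6.png

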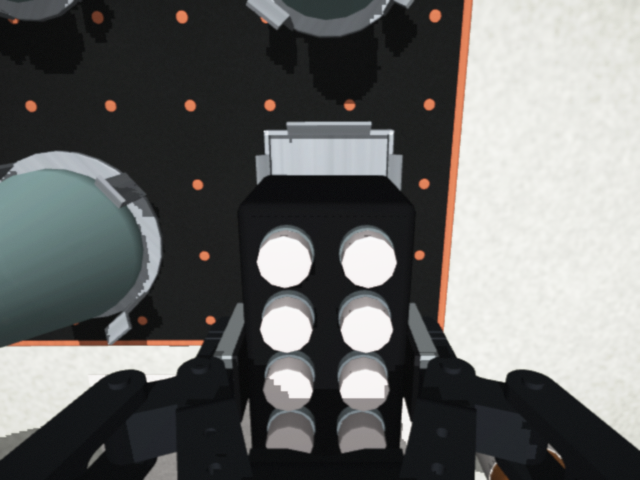

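The held rack is laterally near the cradle's centreline. The rack's far bottom edge is at row 177, the far cap row at row 260, and the cradle's far floor edge at row 137.

Run:
```python
from h import *
z0=.1831-.0255
for n,u,v,z in [('rack far bot',328,177,z0),('far caps',327,260,z0+.065),('cap2',326,327,z0+.065),('cradle L',269,140,.094),('cradle R',393,137,.094),('rackL',263,177,z0),('rackR',393,177,z0)]: print(n,pix('w6',u,v,z).round(4))
```

```text
rack far bot [0.5778 0.2003 0.1576]
far caps [0.5773 0.1892 0.2226]
cap2 [0.5771 0.1701 0.2226]
cradle L [0.5469 0.21   0.094 ]
cradle R [0.6125 0.2116 0.094 ]
rackL [0.5522 0.2003 0.1576]
rackR [0.6034 0.2004 0.1576]
```

move_arm:
  plan: [1.5,4.5,-10,0,0,0,30,0,0,-12,0,0,0,30,0,0,-12,0,0,0,30,0,0,-10,0,0,0,30,0,0,-8,0,0,0,30,0,0,-5,0,0,0,30,0,0,-3,0,0,0,30,0,0,-3,0,0,0,30,0,0,0,0,0,0,30]

```text
time: 25.15
eef_pos: [0.5783, 0.1562, 0.1201]
tcp_rot: [0.706, 0.708, -0.0, -0.0]
contact_force: [0.3, 0.5, -1.1]
opening: 0.571
finger_force: 74.5
```

move_arm:
  plan: [0,0,-2,0,0,0,30,0,0,0,0,0,0,30,0,0,0,0,0,0,30]

```text
time: 25.45
eef_pos: [0.5788, 0.1563, 0.1195]
tcp_rot: [0.706, 0.708, 0.001, 0.0]
contact_force: [-2.3, -0.5, 3.8]
opening: 0.573
finger_force: 74.9
```

move_arm:
  plan: [0,0,0,0,0,0,60,0,0,0,0,0,0,75,0,0,0,0,0,0,80,0,0,10,0,0,0,80,0,0,30,0,0,0,80,0,0,40,0,0,0,80,0,0,40,0,0,0,80,0,0,40,0,0,0,80,0,-45,20,0,0,0,80,0,-45,0,0,0,0,80,0,-45,0,0,0,0,80,0,-45,0,0,0,0,80]

```text
time: 26.65
eef_pos: [0.5782, -0.0253, 0.2995]
tcp_rot: [0.706, 0.708, 0.001, 0.001]
contact_force: [1.8, -0.1, -0.2]
opening: 0.937
finger_force: 0.0
```

move_arm:
  plan: [0,-45,0,0,0,0,80,0,-45,0,0,0,0,80,0,-45,0,0,0,0,80,0,0,0,0,0,0,80,0,0,0,0,0,0,80]

```text
time: 27.15
eef_pos: [0.5781, -0.1598, 0.2986]
tcp_rot: [0.707, 0.707, 0.0, 0.0]
contact_force: [-0.0, 0.4, 0.2]
opening: 0.935
finger_force: 0.0
```

Run:
```python
from h import *
shot('top','t4');shot('scene','sc4');s=ctrl.get_state();print(s['time'],s['eef_pos'])
a=cv2.imread('pics/t4.png')[200:360,130:290];b=cv2.imread('pics/sc4.png')[120:300,320:520]
cv2.imwrite('pics/e4.png',np.hstack([cv2.resize(a,(400,400)),cv2.resize(b,(400,400))]))
```

```text
top {'fov_y': 47.18254357583912, 'cx': 313.9657252125282, 'cy': 231.66297478409163, 'origin': array([ 0.42148946, -0.01237604,  1.25669893]), 'orientation': array([ 0.06579901, -0.05040915, -0.70463858,  0.70470836])}
scene {'fov_y': 46.63012445482959, 'cx': 315.93257545664505, 'cy': 235.74360194444148, 'origin': array([1.27233344, 0.1212713 , 1.05515809]), 'orientation': array([0.19657578, 0.22865757, 0.71809697, 0.62722438])}
27.25 [ 0.57830928 -0.15800685  0.29853935]
```

View pics/e4.png

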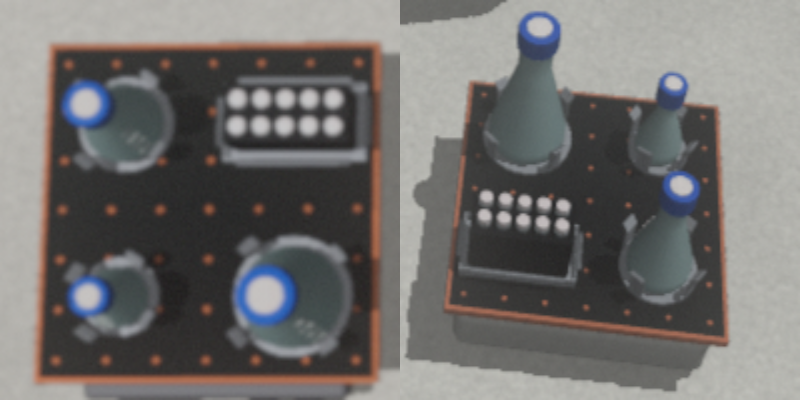

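All four objects sit in their holders, with the rack cap centre at top pixel (244,244.8). I'll check that position, then hand in if it holds.

Run:
```python
from h import *
p=pix('t4',244,244.8,.159);print(p)
if np.hypot(p[0]-.5785,p[1]-.1545)<.007: print(order.sign_off())
```

```text
[0.57707599 0.15328681 0.159     ]
the job is handed in; nothing more can be done
None
```

The shaker is loaded: all three flasks and the vial rack are seated and released in their own holders, nothing was knocked over or dropped, and the job was handed in at about 27 s; sign-off returned no verdict.

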